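# Nest the mixing pots and park the glue carousel

### The arm

A 6-joint arm with a two-finger parallel gripper is mounted at the origin on the work surface. World frame = base frame: x ahead of the robot, y to its left, z up, the work surface at z = 0. Lengths are in m, angles in degrees, forces in N, time in s.
With the tool pointing down it reaches from about 0.375 to 0.75 m from the base axis. Payload 9 kg.
Tool frame: the origin (TCP) lies midway between the tips of the shut fingers; the grasp point (between the pads) lies 19 mm behind it; z points along the fingers, y is the line along which they close (so a half turn about z gives the same grasp; the last joint's range is limited). The gripper opens to 85 mm and grips with 20 to 120 N. Pads are 22 mm wide; open, the fingers measure 114 mm over their backs; the gripper's body (76 mm by 85 mm) begins 54 mm behind the grasp point. The pads swing forward as they close: fully open they stand 13 mm farther back than shut.
Start: joints at [-76.358, 5.964, 5.575, 89.605, 0, 77.527], TCP at [0.264, -0.539, 0.231] pointing down, gripper open.
Joint ranges: [-171.21, 171.21], [-48.23, 106.86], [-62.78, 66.21], [-105.2, 120.99], [-86.42, 89.51], [-180, 180]. Speed limits (degrees/s): [127.2, 127.2, 147.25, 180, 180, 180].

### API

Orientations are given as a 3x3 rotation matrix whose columns are the frame's x, y, z axes.
In Python, from bench import r gives the robot as it stands. Calls block until the motion is done:
- r.move_pose(position, orientation): joint-space move of the TCP to a pose.
- r.move_straight(position, orientation=None, vel=0.15, stop_force=None): straight line of the TCP; orientation=None keeps the orientation; vel is the mean speed in m/s. With stop_force (N) it stops when the force on the tool has changed by that much, and returns True; else False.
- r.move_j(angles): joint-space move.
- r.command_gripper(opening, newtons=None): finger opening in m; newtons is the grip in N (None keeps the last); returns when the fingers have stopped.
- r.dwell(seconds).
- r.inverse_kinematics(position, orientation): joint angles nearest the present ones, or None.
- r.get_obs(): the state.
- r.grab_frame(name): name is "side" or "top"; returns the picture (384x512x3 uint8, blue, green, red); there is no depth.
- r.camera_params(name): a dict with "fx", "fy", "cx", "cy" (pixels), "xyz" and "attitude" of the camera in the world. Camera axes: x right, y up, looking along -z (the intrinsics and any distortion apply to the point x, -y, -z); pixel columns grow to the right and rows downward; lengths in m; the calibration is good to about 2 mm. A picture is of the moment at which its call begins. camera_params takes no time and is no camera call.
A pose or a line that the arm cannot do raises r.Unreachable and nothing moves.
- r.finish_job(): hands the job in; it is judged then, once.
Trained networks look in the newest picture that a camera, given by its name, has taken for a name from the list of things; names that differ only in an ending like _2 or _b are one class to them, and where a whole thing is asked for, a point or a joint stands for the part that bears it (a point fixed in the world has none). Each returns a list of dicts, best first, with "p" (0 to 1); they miss things now and then, are a little off and sometimes report something else, mostly with a low value. They report only what shows in the picture. A call takes as long as a camera call. They do not tell look-alikes from the thing itself.
- r.cut_out(thing, camera): "pixels" (384x512 bool, what is visible of it) and "centre" ([row, column] in pixels, amid what is visible of it).
The state is a dict: "time_s": time; "joint_positions": joint angles; "qd": joint speeds; "effort": joint torques, N m; "tool_pos": TCP position; "ee_rot": TCP orientation; "force": force on the tool from outside, world axes, zero at the start; "wrist_torque": the same for the moment, N m; "grip_width": finger opening in m; "gripper_force": force on a finger pad.
Only numpy, scipy, OpenCV 4.12 (cv2) and the standard library are available. Lean on these libraries where they do the work, as an engineer would, in place of code of your own. Each camera call takes 0.05 s, during which the arm holds its last target. There are 200 camera calls.

### The job

Clear up the luthier's glue corner: nest all the loose aluminium mixing pots, upright and fully seated one in another, into the pot that stands on the carousel. Draw the bolt, turn the carousel (it has pegs to take hold of), the stack riding in its own bay, until the stack stands at the stop facing the bolt, and push the bolt fully home again so that the carousel is locked there. Do not lift the bottom pot out of its bay, leave the two jars standing and the other things on the bench alone.

Things in the scene. Friction and masses are not known exactly. Their poses are not given: they have to be found in the camera images.
- stand: fixed steel foot of the carousel; origin on the bench at the disc's axis, z up; the bolt lies on its -y side, along y. It carries a plywood disc of radius 150 mm, top 45 mm above the bench, with four bays (ring-shaped wooden seats 7 mm high, 47 mm inside) 80 mm from the axis, 90 degrees apart; outside each, 125 to 147 mm out, a pair of steel keeper jaws 24 mm high with a 19 mm gap
- carousel (a joint): turn of the disc in rad, counter-clockwise from above positive, 0 at the start; limits +-3.6. It has a stop (detent) every pi/2, where a bay faces the bolt: about 0.3 N m takes it out of a stop, and past halfway it is drawn on into the next and settles there within about 0.02 rad. While the bolt is home the disc is locked
- park (a point): fixed point: centre of the bay place that faces the bolt, on the disc's top, 80 mm from the axis towards the bolt
- bolt (a joint): slide of the barrel bolt in m: 0 fully home (its tip between the keeper jaws, as at the start), growing to 0.036 fully drawn, away from the disc; clear of the jaws from about 0.03. It moves along the stand's -y when drawn, needs about 2 N and stays where it is left
- bolt_knob (a point): centre of the black ball (18 mm) on top of the bolt's upright steel handle (a 14 mm rod); it stands 100 mm above the bench, and the handle is free for 27 mm below the ball's centre; moves with the bolt
- base_pot: bottom pot of the stack: aluminium mixing pot, a tapered cup open at the top: 48 mm high, 61 mm outer diameter at the rim, 42 mm at the foot, wall 2.4 mm, about 120 g. Its inside floor is 22 mm above its underside, so a pot seated in another is 22 mm higher and stands 22 mm out of it. Origin: centre of the underside; z up. Starts in one of the bays not facing the bolt
- peg0 (a point): centre of the top of an upright wooden turning peg on the disc, 14 mm in diameter, 45 mm tall above the disc, 130 mm from the axis, midway between two bays; turns with the disc
- peg1 (a point): centre of the top of an upright wooden turning peg on the disc, 14 mm in diameter, 45 mm tall above the disc, 130 mm from the axis, midway between two bays; turns with the disc
- peg2 (a point): centre of the top of an upright wooden turning peg on the disc, 14 mm in diameter, 45 mm tall above the disc, 130 mm from the axis, midway between two bays; turns with the disc
- peg3 (a point): centre of the top of an upright wooden turning peg on the disc, 14 mm in diameter, 45 mm tall above the disc, 130 mm from the axis, midway between two bays; turns with the disc
- pot1: loose plain aluminium mixing pot, a tapered cup open at the top: 48 mm high, 61 mm outer diameter at the rim, 42 mm at the foot, wall 2.4 mm, about 120 g. Its inside floor is 22 mm above its underside, so a pot seated in another is 22 mm higher and stands 22 mm out of it. Origin: centre of the underside; z up. May be absent
- pot2: loose plain aluminium mixing pot, a tapered cup open at the top: 48 mm high, 61 mm outer diameter at the rim, 42 mm at the foot, wall 2.4 mm, about 120 g. Its inside floor is 22 mm above its underside, so a pot seated in another is 22 mm higher and stands 22 mm out of it. Origin: centre of the underside; z up. May be absent
- pot3: loose plain aluminium mixing pot, a tapered cup open at the top: 48 mm high, 61 mm outer diameter at the rim, 42 mm at the foot, wall 2.4 mm, about 120 g. Its inside floor is 22 mm above its underside, so a pot seated in another is 22 mm higher and stands 22 mm out of it. Origin: centre of the underside; z up. May be absent
- pot4: loose plain aluminium mixing pot, a tapered cup open at the top: 48 mm high, 61 mm outer diameter at the rim, 42 mm at the foot, wall 2.4 mm, about 120 g. Its inside floor is 22 mm above its underside, so a pot seated in another is 22 mm higher and stands 22 mm out of it. Origin: centre of the underside; z up. May be absent
- pot5: loose plain aluminium mixing pot, a tapered cup open at the top: 48 mm high, 61 mm outer diameter at the rim, 42 mm at the foot, wall 2.4 mm, about 120 g. Its inside floor is 22 mm above its underside, so a pot seated in another is 22 mm higher and stands 22 mm out of it. Origin: centre of the underside; z up. May be absent
- jar_a: loose closed amber glass jar, 40 mm across, 55 mm tall, about 90 g, standing in a bay of the disc and riding along; origin centre of its underside
- jar_b: loose closed white jar, 40 mm across, 55 mm tall, about 90 g, standing in a bay of the disc and riding along; origin centre of its underside
- block: bystander, to be left alone: wood block 45 x 30 x 25 mm among the pots; origin at its underside's centre
- tape: bystander, to be left alone: roll of paper tape, 90 mm across, 24 mm high; origin at its underside's centre
- glue: bystander, to be left alone: white glue bottle, 42 mm across, 110 mm high; origin at its underside's centre
- coffee: bystander, to be left alone: paper coffee cup with a lid, 86 mm across, 112 mm high; origin at its underside's centre
- driver: bystander, to be left alone: screwdriver, lying; origin at its underside's centre
- brush: bystander, to be left alone: brush, lying; origin at its underside's centre
Things that resemble listed ones, but are neither listed nor needed, are in the scene too. What is shaped like the base_pot but green is not meant. Leave any turquoise look-alike of the jar_a alone.

How it is judged:
By the outcome, as a careful person would: the job done as asked, in the order asked, and still so for the second after the job is handed in, with the robot touching nothing.
Of pot1, pot2, pot3, pot4, pot5 only 3 to 5 are there at a start; the rules pass over those that are not, and their reading is None.
At some moment in a run one of block, tape may be knocked a few centimetres aside while the robot is not near it.
Once in a run the grip may slacken for a moment while it holds something.
It also fails if it takes over 210 s, if anything falls off the work surface, if the arm or the gripper's body presses on something with over 40 N, if the wrist force passes 120 N, or if a joint passes its speed limit or range.

## Working session

There is one attempt and no reset: what is moved stays moved. The work goes in short steps, each a Python script; the robot and the scene stay as the last script left them, time stands still between calls to the robot, and variables do not carry over. Pictures are saved under pics/ and viewed, at most 14 in all, crops included, and the job is handed in when it is done.

```bash
ls; mkdir -p pics; python3 - <<'E'
from bench import r
import cv2
for n in("top","side"):
    f=r.grab_frame(n); cv2.imwrite(f"pics/{n}0.png",cv2.resize(f,None,fx=1.5,fy=1.5,interpolation=cv2.INTER_CUBIC)); print(n,r.camera_params(n))
o=r.get_obs();print(o)
E
```

```text
pics
top {'fx': 386.8170050879473, 'fy': 386.8170050879473, 'cx': 251.1498200083547, 'cy': 194.0621601586035, 'xyz': array([0.45885893, 0.05869326, 1.27383631]), 'attitude': array([[ 0.01921121,  0.9988727 , -0.04340805],
       [-0.99955646,  0.02017625,  0.02190421],
       [ 0.02275533,  0.04296799,  0.99881727]])}
side {'fx': 392.11133745870603, 'fy': 392.11133745870603, 'cx': 256.6178306480226, 'cy': 190.8470566800133, 'xyz': array([ 0.1935108 , -0.92455917,  0.79738886]), 'attitude': array([[ 0.94187551,  0.19154819, -0.27600689],
       [-0.33593849,  0.54670549, -0.76698008],
       [ 0.00398084,  0.81512109,  0.57927693]])}
{'time_s': 0.1, 'joint_positions': array([-7.63572028e+01,  5.99511179e+00,  5.53242038e+00,  8.96043587e+01,
        1.44601031e-03,  7.75261191e+01]), 'qd': array([ 0.04839427, -0.09979293,  0.17235495,  0.07701368,  0.07398079,
        0.11826866]), 'effort': array([ 7.46090227e-03, -5.58211684e+01,  5.04715776e+01,  1.32039073e-02,
       -1.95639841e-04, -4.02952210e-06]), 'tool_pos': array([ 0.26406085, -0.53844824,  0.23060965]), 'ee_rot': array([[ 8.97899519e-01,  4.40200399e-01, -2.51497854e-04],
       [ 4.40200384e-01, -8.97898834e-01,  1.14317941e-03],
       [ 2.77408405e-04, -1.13716970e-03, -9.99999315e-01]]), 'force': array([ 0.21440316, -0.08625753, -0.31902229]), 'wrist_torque': array([ 0.0055943 , -0.00106172,  0.01025981]), 'gripper_force': 0.0, 'grip_width': 0.08512843588263508}
```

View pics/top0.png

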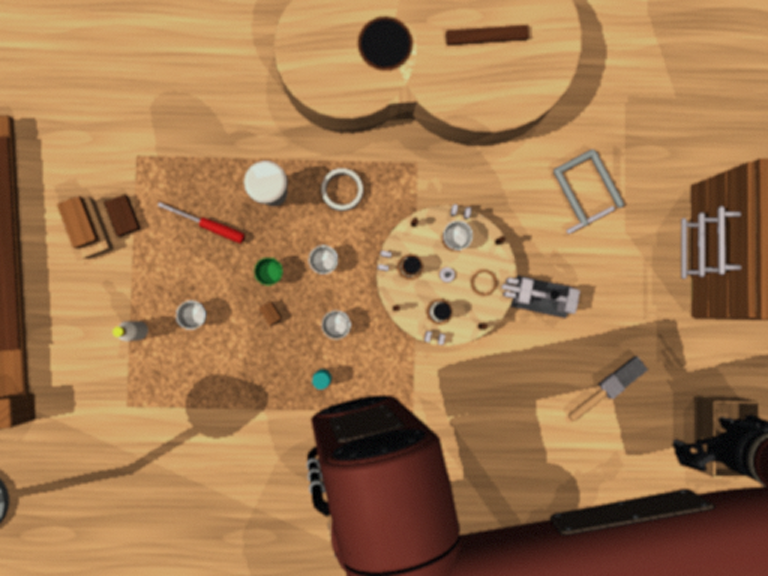

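View pics/side0.png

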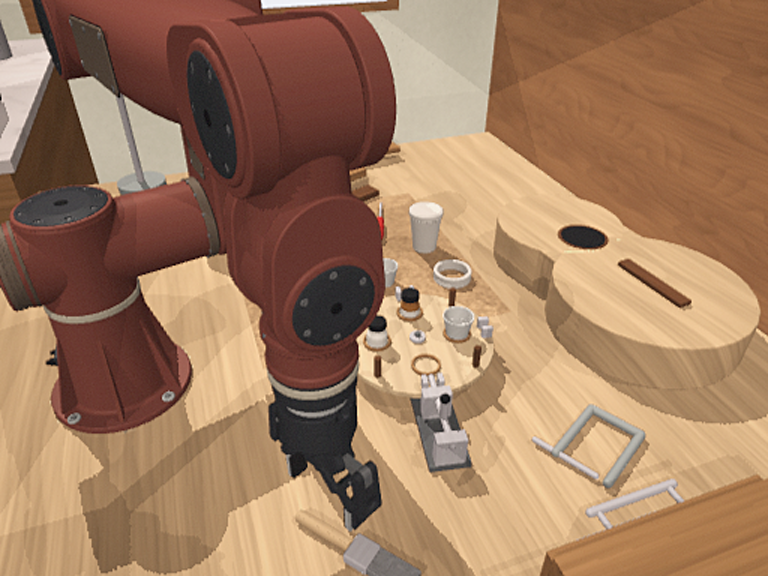

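The top view (1.5x) shows the disc at about (447,274), the base pot at (458,236), and the knob at (555,294). There are three loose pots at (323,259), (191,314) and (336,324), plus the green look-alike at (268,271). In the side view the arm hides the mat, so I'll measure and look closer.

```bash
cat > h.py <<'E'
from bench import r
import numpy as np, cv2
def ray(cam,rc):
    c=r.camera_params(cam); v=np.array([(rc[1]-c['cx'])/c['fx'],-(rc[0]-c['cy'])/c['fy'],-1])
    return c['xyz'],c['attitude']@v
def at(cam,rc,z):
    o,d=ray(cam,rc); return o+d*(z-o[2])/d[2]
def proj(cam,p):
    c=r.camera_params(cam); v=c['attitude'].T@(np.asarray(p)-c['xyz'])
    return np.array([c['cy']-c['fy']*v[1]/-v[2], c['cx']+c['fx']*v[0]/-v[2]])
def R(deg):  # tool down, finger-closing line (tool y) at heading deg
    a=np.radians(deg); y=np.array([np.cos(a),np.sin(a),0]); z=np.array([0,0,-1.]); return np.column_stack([np.cross(y,z),y,z])
def top(thing,z,pm=.3,cam="top"):
    out=[]
    for d in r.cut_out(thing,cam):
        if d['p']>pm: 
            ys,xs=np.where(d['pixels']); out.append((round(d['p'],2),np.round(d['centre'],1),len(ys),np.round(at(cam,((ys.min()+ys.max())/2,(xs.min()+xs.max())/2),z)[:2],4), np.round(at(cam,d['centre'],z)[:2],4)))
    return out
E
python3 - <<'E'
from h import *
f=r.grab_frame("top"); r.grab_frame("side")
a=cv2.resize(f[90:270,70:260],None,fx=4,fy=4,interpolation=cv2.INTER_CUBIC)[:600,:760]
b=cv2.resize(f[125:245,240:400],None,fx=5,fy=5,interpolation=cv2.INTER_CUBIC)
cv2.imwrite("pics/a.png",a);cv2.imwrite("pics/b.png",b)
for n,z in (("pot1",.035),("base_pot",.08),("peg0",.09),("stand",.045),("jar_a",.1),("bolt_knob",.1),("block",.025),("tape",.024),("glue",.1),("coffee",.11)):
    print(n)
    for t in top(n,z):print("  ",*t)
E
```

```text
pot1
   0.83 [210.7 129. ] 291 [0.4541 0.4235] [0.4519 0.4187]
   0.82 [214.9 223.9] 292 [0.4392 0.1169] [0.4443 0.1173]
   0.81 [175.  213.4] 256 [0.578  0.1472] [0.5714 0.1537]
   0.69 [185.3 297.2] 6198 [ 0.5497 -0.117 ] [ 0.5439 -0.1161]
   0.42 [188.3 303.3] 7228 [ 0.5512 -0.1849] [ 0.5346 -0.136 ]
base_pot
   0.72 [158.  305.1] 292 [ 0.6296 -0.1329] [ 0.6265 -0.1332]
   0.56 [180.8 176. ] 290 [0.5465 0.2556] [0.547  0.2648]
peg0
   0.61 [186.6 298.9] 6249 [ 0.5457 -0.1108] [ 0.5362 -0.1137]
stand
   0.64 [186.  301.5] 6972 [ 0.5504 -0.1829] [ 0.5413 -0.1285]
jar_a
   0.66 [176.8 275.9] 141 [ 0.5618 -0.0357] [ 0.5641 -0.0415]
   0.65 [253.  214.7] 141 [0.33   0.1399] [0.33   0.1393]
   0.61 [208.3 296. ] 147 [ 0.4701 -0.0967] [ 0.4693 -0.1043]
   0.42 [171.2 213.5] 267 [0.5717 0.1425] [0.5771 0.1487]
bolt_knob
   0.73 [194.5 362.5] 174 [ 0.5119 -0.2876] [ 0.5154 -0.3076]
block
   0.44 [208.4 178.2] 161 [0.4621 0.2591] [0.4623 0.2648]
tape
   0.63 [127.1 218.5] 319 [0.7317 0.1125] [0.729  0.1417]
glue
   0.74 [219.  88.] 228 [0.422 0.524] [0.4251 0.5212]
coffee
   0.86 [125.5 178. ] 640 [0.7214 0.2615] [0.7123 0.2583]
```

View pics/a.png

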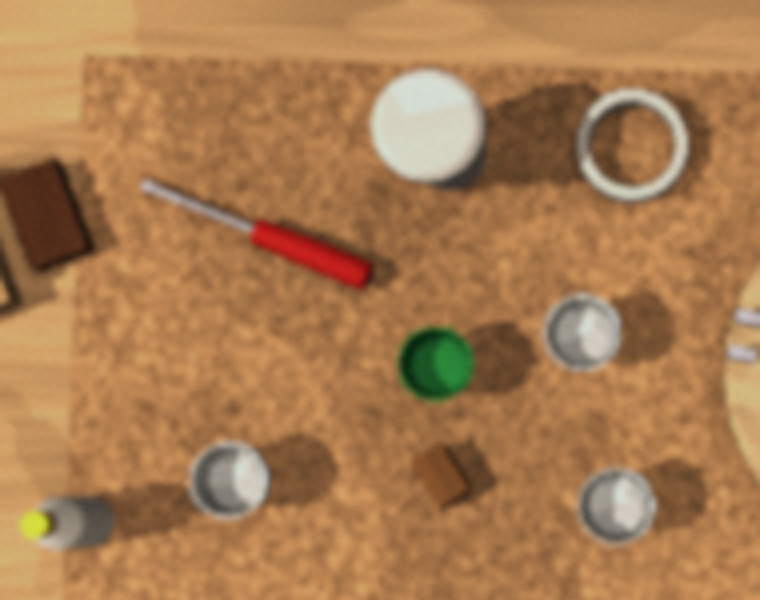

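View pics/b.png

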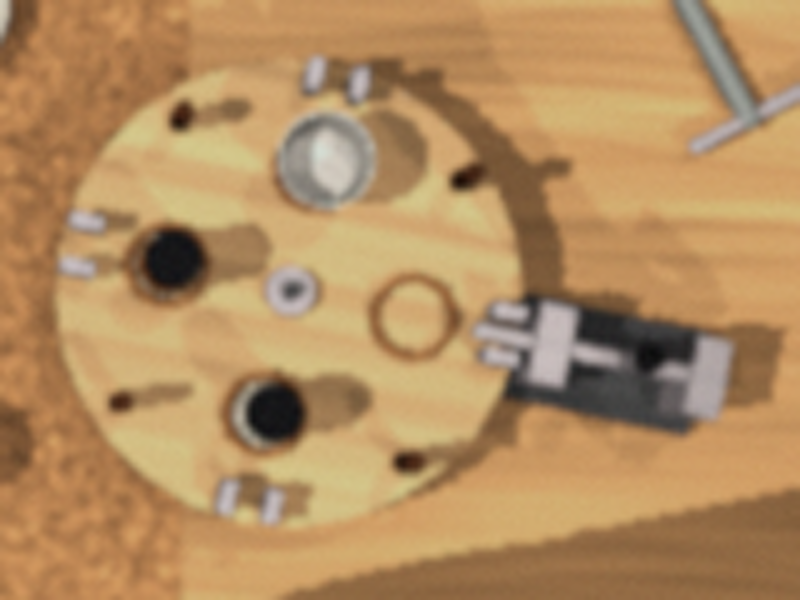

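```bash
python3 - <<'E'
from h import *
q=r.get_obs()['joint_positions']; q[0]=105; q[5]=0; r.move_j(q)
f=r.grab_frame("side"); t=r.grab_frame("top")
cv2.imwrite("pics/s1.png",cv2.resize(f[100:300,200:400],None,fx=3,fy=3,interpolation=cv2.INTER_CUBIC))
for n,rc,z in (("A",(173,215.75),.048),("B",(210,127.5),.048),("C",(216.5,224.25),.048),("axis",(183.5,298.2),.047),("base",(157.2,305.2),.093),("knob",(196,370.4),.1),("bay-y",(188.6,322.8),.052)):
    p=at("top",rc,z); print(n,np.round(p,4),"side px",np.round(proj("side",p),1))
for n in ("pot1","base_pot","bolt_knob"):
    for d in r.cut_out(n,"side"):
        if d['p']>.3:
            ys,xs=np.where(d['pixels']);print(n,round(d['p'],2),np.round(d['centre'],1),ys.min(),ys.max(),xs.min(),xs.max())
E
```

```text
A [0.5768 0.1454 0.048 ] side px [177.1 256.2]
B [0.4541 0.4197 0.048 ] side px [146.5 203.3]
C [0.4395 0.1155 0.048 ] side px [189.4 220.2]
axis [ 0.5489 -0.1176  0.047 ] side px [225.7 277.3]
base [ 0.6271 -0.1314  0.093 ] side px [210.7 304.6]
knob [ 0.5113 -0.332   0.1   ] side px [266.9 297. ]
bay-y [ 0.5339 -0.1955  0.052 ] side px [242.8 282.9]
pot1 0.66 [149.5 203.9] 143 158 196 211
pot1 0.63 [193.6 220.2] 184 203 212 230
pot1 0.56 [179.4 256.9] 171 190 248 264
base_pot 0.77 [212.6 300.6] 203 225 294 315
base_pot 0.59 [232.1 275.2] 192 264 228 328
bolt_knob 0.68 [268.2 295.9] 249 298 285 303
```

View pics/s1.png

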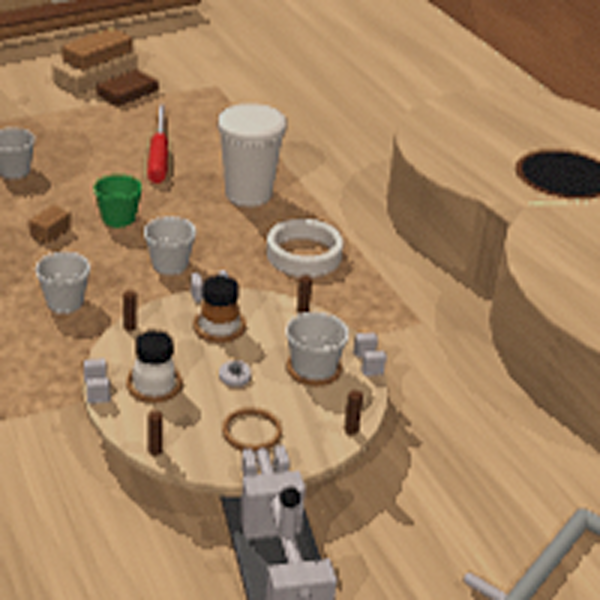

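Side view: all three loose pots and the base pot are single and upright, matching the top-view triangulation (A at side pixel (256,177), C (221,189), base (305.7,211)). The stand yaw is about -10°, so the stack needs a clockwise quarter turn. I'll start with pot C.

```bash
cat >> h.py <<'E'
AX=np.array([.5489,-.1176]); YAW=-10.
BASE=AX+.0797*np.array([np.cos(np.radians(YAW)),np.sin(np.radians(YAW))])
def head(xy): return np.degrees(np.arctan2(xy[1],xy[0]))+90
def pick(xy,rim=.048):
    o=R(head(xy)); r.command_gripper(.085)
    r.move_pose([*xy,.25],o)
    s=r.move_straight([*xy,rim-.025],vel=.12,stop_force=10)
    r.command_gripper(0,50); g=r.get_obs(); print("grip",s,g['grip_width'],g['gripper_force'],g['tool_pos'])
    r.move_straight([*xy,.25],vel=.15); g=r.get_obs(); print("lift",g['grip_width'],g['gripper_force'],g['force'],g['time_s'])
def place(k,xy=BASE):
    zt=.093+.022*k-.025
    r.move_straight([*xy,.28],R(head(xy)),vel=.2)
    g=r.get_obs(); print("over",g['grip_width'],g['gripper_force'],g['force'])
    s=r.move_straight([*xy,zt+.03],vel=.12,stop_force=10)
    s2=r.move_straight([*xy,zt-.002],vel=.03,stop_force=6) if not s else None
    g=r.get_obs(); print("seat",s,s2,"dz",g['tool_pos'][2]-zt,g['grip_width'],g['force'])
E
python3 - <<'E'
from h import *
pick([.4395,.1155]); place(1)
E
```

```text
grip False 0.05822535589753057 50.91461663134396 [0.43996628 0.11568029 0.02428062]
lift 0.057541825423391334 53.491997262462974 [-0.91811799 -0.65163888 -1.61929351] 12.3333
over 0.05762190970848627 53.48649322986603 [-0.73896795  0.77090453 -1.08539224]
seat False True dz 0.001957583176675548 0.05815695634244204 [-0.00840693  1.19828284  3.95166319]
```

```bash
cat >> h.py <<'E'
def release():
    r.command_gripper(.085); g=r.get_obs(); p=g['tool_pos']; r.move_straight([p[0],p[1],.25],vel=.15)
def see(name,cam="side",box=(150,250,220,340),s=5):
    f=r.grab_frame(cam); a,b,c,d=box; cv2.imwrite(f"pics/{name}.png",cv2.resize(f[a:b,c:d],None,fx=s,fy=s,interpolation=cv2.INTER_CUBIC))
E
python3 - <<'E'
from h import *
release(); pick([.5768,.1454]); see("n1")
print(r.get_obs()['time_s'])
E
```

```text
grip False 0.05750115618497209 52.15005741454661 [0.57719355 0.14555383 0.02421817]
lift 0.057504506853270035 53.32536910660565 [-0.94743647 -0.11867603 -1.55695019] 23.3833
23.4333
```

View pics/n1.png

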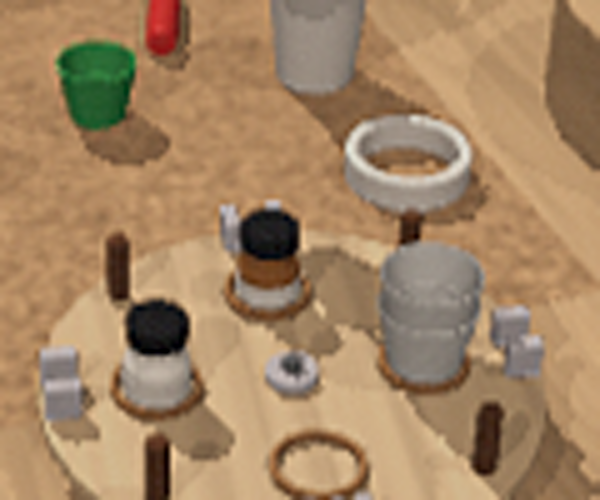

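The picture shows pot C seated level in the base pot, with its rim at about side pixel (306,204). Jars are standing. I'll place the second pot and take the third.

```bash
python3 - <<'E'
from h import *
print(proj("side",[*BASE,.115]))
place(2); release(); r.grab_frame("top")
for t in top("pot1",.048): print(*t)
pick([.4541,.4197]); place(3); release()
q=r.get_obs()['joint_positions']; q[0]=60; r.move_j(q)
see("n3"); f=r.grab_frame("top"); cv2.imwrite("pics/t3.png",cv2.resize(f[90:260,70:400],None,fx=2.4,fy=2.4,interpolation=cv2.INTER_CUBIC))
print(proj("side",[*BASE,.159]),proj("top",[*BASE,.159]),r.get_obs()['time_s'])
E
```

```text
[204.641068   305.31220925]
over 0.05681728080737669 53.345304038375616 [ 0.52986513 -0.64949981 -1.15548411]
seat False True dz 0.0013608093575752656 0.05678882607972574 [0.34939554 1.45693939 4.35017138]
0.53 [209.5 131.3] 312 [0.4526 0.4196] [0.4559 0.4078]
0.45 [154.9 305.1] 103 [ 0.6405 -0.1363] [ 0.6409 -0.1383]
grip False 0.056838281768518295 52.29477194894571 [0.45448017 0.42004565 0.02404438]
lift 0.05675666045405988 53.18679125251947 [-0.45458926 -0.53790522 -1.15756619] 35.1417
over 0.05678144578472157 53.165769950137474 [ 0.3475388  -0.0638824  -1.57402038]
seat False True dz 0.0009629954935550522 0.0566364517007423 [-0.74389962  0.5302032   5.99308484]
[192.15171082 306.5052643 ] [153.97003341 308.88636101] 44.6167
```

View pics/n3.png

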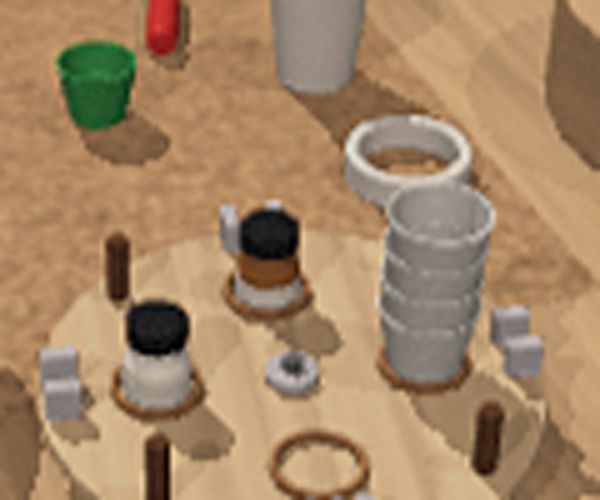

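View pics/t3.png

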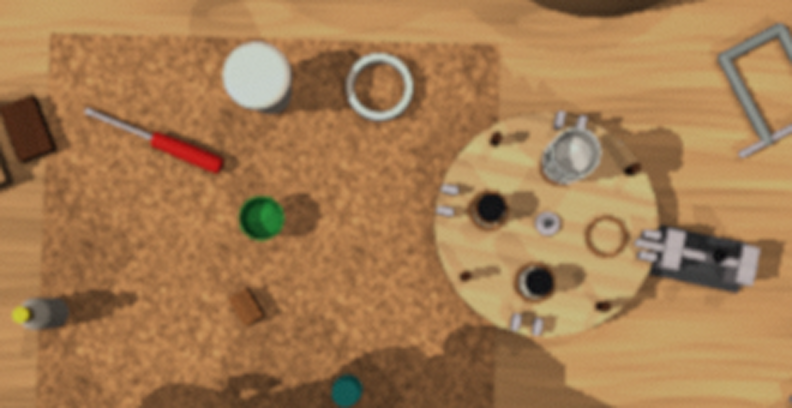

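The stack of four shows clean nesting. Its top rim is at side pixel (308,193), about 3 mm off centre. I'll press gently on the inner floor to confirm seating by height, then do the bolt.

```bash
python3 - <<'E'
from h import *
c=at("top",(154.6,310),.159)[:2]; print(c,BASE)
c=(c+BASE)/2
r.command_gripper(0)
r.move_pose([*c,.26],R(head(c)))
r.move_straight([*c,.15],vel=.12,stop_force=8)
s=r.move_straight([*c,.128],vel=.02,stop_force=12); g=r.get_obs(); print(s,g['tool_pos'],g['force'])
r.move_straight([*c,.26],vel=.15); print(r.get_obs()['time_s'])
u=np.array([np.cos(np.radians(YAW-90)),np.sin(np.radians(YAW-90))])
k=np.array([.5113,-.332]); print("knob along",(k-AX)@u,"lat",(k-AX)@np.array([-u[1],u[0]]))
E
```

```text
[ 0.62562055 -0.13471327] [ 0.62738918 -0.13143976]
True [ 0.62669347 -0.13321293  0.13306224] [ 0.57061175 -0.70343061  5.3942028 ]
51.2667
knob along 0.21767195372609402 lat 0.0002013977785307662
```

```bash
cat >> h.py <<'E'
U=np.array([np.cos(np.radians(YAW-90)),np.sin(np.radians(YAW-90))])
E
python3 - <<'E'
from h import *
k=AX+.2177*U; o=R(YAW)
r.command_gripper(.05)
r.move_pose([*k,.2],o)
print(r.move_straight([*k,.08],vel=.1,stop_force=8))
r.command_gripper(0,60); g=r.get_obs(); print(g['grip_width'],g['gripper_force'],g['force'])
e=k+.0355*U
s=r.move_straight([*e,.08],vel=.04,stop_force=25); g=r.get_obs(); print(s,(g['tool_pos'][:2]-k)@U,g['force'])
r.command_gripper(.05); r.dwell(.1); p=r.get_obs()['tool_pos']; r.move_straight([*p[:2],.22],vel=.15)
f=r.grab_frame("side");r.grab_frame("top")
for c in("side","top"):
    for d in r.cut_out("bolt_knob",c)[:1]:
        ys,xs=np.where(d['pixels']);print(d['p'],d['centre'],ys.min(),ys.max(),xs.min(),xs.max())
print(proj("side",[*e,.1]),r.get_obs()['time_s'])
see("k1",box=(180,320,220,380),s=4)
E
```

```text
False
0.014570489866501802 58.32864224910736 [-3.48781344  0.76213361  5.57033222]
False 0.03596639000390478 [-5.9305327   0.20590425  5.71338375]
0.56 [281.4, 298.7] 265 311 290 307
0.48 [197.6, 372.3] 194 205 355 396
[278.00214398 300.7268819 ] 57.5083
```

View pics/k1.png

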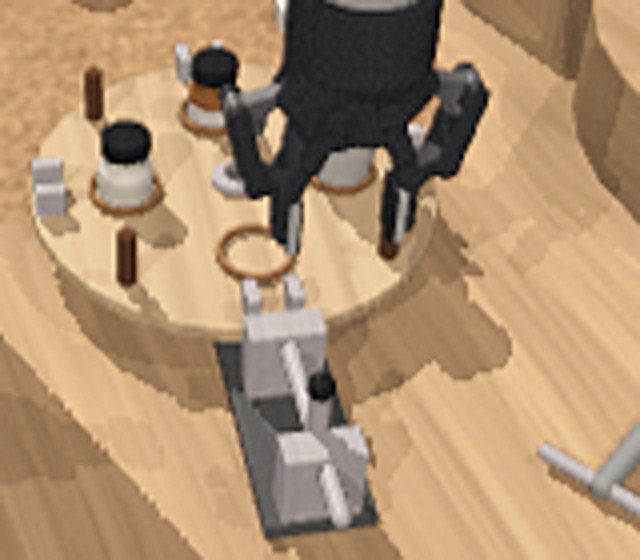

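Bolt is drawn: the knob is at side pixel (300,276) and its tip is clear of the jaws. Next I'll check the peg location and the wrist range.

```bash
cat >> h.py <<'E'
def pegp(a,rad=.13): return AX+rad*np.array([np.cos(np.radians(a)),np.sin(np.radians(a))])
E
python3 - <<'E'
from h import *
print(r.get_obs()['joint_positions'])
print(pegp(215),proj("side",[*pegp(215),.09]),"seen (238,251.7)",proj("top",[*pegp(215),.09]),"seen 217.4 321.6")
for h0 in (-55,125,35,-145):
    for d in (0,-45,-90): 
        q=r.inverse_kinematics([*pegp(215+d),.06],R(h0+d)); print(h0,d,None if q is None else np.round(q,1))
E
```

```text
[-4.79839571e+01  1.01533148e+01  8.86708720e+00  8.87793968e+01
  2.71313053e-03  5.20170679e+01]
[ 0.44241023 -0.19216494] [239.29626493 251.18094004] seen (238,251.7) [217.63791552 323.96771314] seen 217.4 321.6
-55 0 [-39.1 -12.6 -30.3  72.4   0.  105.9]
-55 -45 [-30.2 -22.8 -38.5  74.3   0.  159.8]
-55 -90 [ -17.2  -14.2  -31.6   72.6    0.  -142.2]
125 0 [-39.1 -12.6 -30.3  72.4   0.  -74.1]
125 -45 [-30.2 -22.8 -38.5  74.3   0.  -20.2]
125 -90 [-17.2 -14.2 -31.6  72.6   0.   37.8]
35 0 [-39.1 -12.6 -30.3  72.4   0.   15.9]
35 -45 [-30.2 -22.8 -38.5  74.3   0.   69.8]
35 -90 [-17.2 -14.2 -31.6  72.6   0.  127.8]
-145 0 [ -39.1  -12.6  -30.3   72.4    0.  -164.1]
-145 -45 [ -30.2  -22.8  -38.5   74.3    0.  -110.2]
-145 -90 [-17.2 -14.2 -31.6  72.6   0.  -52.2]
```

```bash
python3 - <<'E'
from h import *
a0,h0,z=215,125,.06
r.move_pose([*pegp(a0),.2],R(h0)); r.command_gripper(.045)
print(r.move_straight([*pegp(a0),z],vel=.1,stop_force=8))
r.command_gripper(0,50); g=r.get_obs(); print(g['grip_width'],g['gripper_force'],g['force'])
for d in range(-6,-91,-6):
    r.move_straight([*pegp(a0+d),z],R(h0+d),vel=.05); g=r.get_obs(); print(d,np.round(g['force'],1),round(g['grip_width'],4))
    if np.linalg.norm(g['force'])>30: break
print(g['time_s']); see("c1",box=(180,320,220,380),s=4)
E
```

```text
False
0.012648638570326961 48.76173913478851 [-1.22774688  0.87072571  3.31242187]
-6 [-3.6 -2.6  5.3] 0.0123
-12 [-5.3 -2.6  6.3] 0.0124
-18 [-8.3 -2.9  7.8] 0.0124
-24 [-11.7  -2.4  11. ] 0.0124
-30 [-13.9  -1.6  14. ] 0.0123
-36 [-17.3  -0.2  16.4] 0.0126
-42 [-20.8   2.   20.6] 0.0122
-48 [-22.5   5.3  24.7] 0.0123
65.025
```

View pics/c1.png

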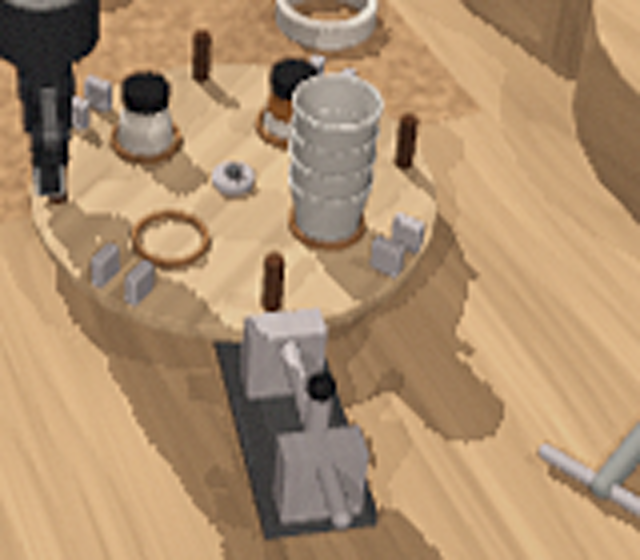

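The disc has turned about 48° with the stack upright and riding in its bay. The rising force is the rigid grip fighting small arc and centre errors, so I'll loosen to a sliding guide around the peg and continue.

```bash
python3 - <<'E'
from h import *
a0,h0,z=215,125,.062
r.command_gripper(.019); g=r.get_obs(); print(np.round(g['force'],1),g['grip_width'],g['tool_pos'])
for d in range(-48,-91,-6):
    r.move_straight([*pegp(a0+d),z],R(h0+d),vel=.05); g=r.get_obs(); print(d,np.round(g['force'],1),round(g['grip_width'],4))
    if np.linalg.norm(g['force'])>30: break
r.dwell(.3); print(g['time_s']); see("c2",box=(180,320,220,380),s=4)
E
```

```text
[ 0.5  0.5 -0.2] 0.019349601248095413 [ 0.42239682 -0.08834054  0.05977356]
-48 [0.5 0.6 0.4] 0.0192
-54 [ 0.5 -0.1  0.5] 0.019
-60 [ 1.1  2.3 -0.2] 0.0191
-66 [ 2.5  1.  -0.5] 0.0188
-72 [1.7 0.7 0.1] 0.0188
-78 [ 2.3  0.4 -0.9] 0.0189
-84 [2.3 0.3 0.7] 0.0192
-90 [-0.6  0.1  0.2] 0.019
68.5417
```

View pics/c2.png

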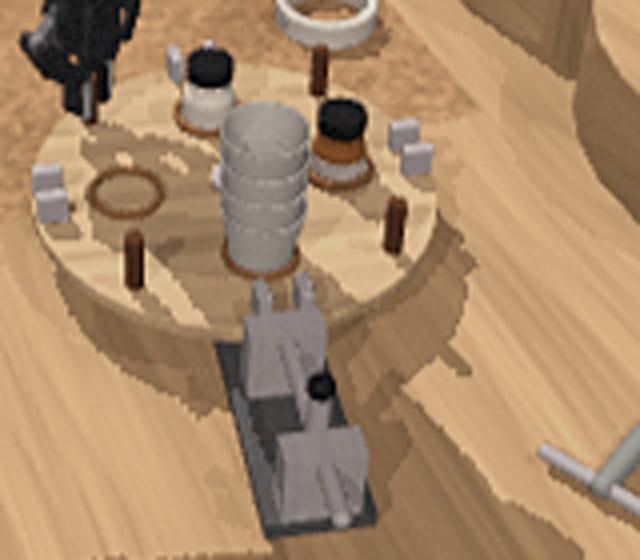

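The stack now stands at the stop facing the bolt, jars are standing, and the keeper jaws line up at side pixel (290,253). Next I push the bolt home.

```bash
python3 - <<'E'
from h import *
r.command_gripper(.045); p=r.get_obs()['tool_pos']; r.move_straight([*p[:2],.26],vel=.15)
k0=AX+.2177*U; k=AX+.2537*U; o=R(YAW)
r.move_straight([*k,.26],o,vel=.2); r.command_gripper(.05)
print(r.move_straight([*k,.08],vel=.12,stop_force=8))
r.command_gripper(0,60); g=r.get_obs(); print(g['grip_width'],g['force'])
e=AX+.2137*U
s=r.move_straight([*e,.08],vel=.03,stop_force=20); g=r.get_obs(); print(s,(g['tool_pos'][:2]-AX)@U,g['force'])
r.command_gripper(.05); p=r.get_obs()['tool_pos']; r.move_straight([*p[:2],.26],vel=.15)
q=r.get_obs()['joint_positions']; q[0]=60; r.move_j(q)
see("e1",box=(180,320,220,380),s=4);print(r.get_obs()['time_s'])
E
```

```text
False
0.014841154625314622 [-4.59252339  1.22658781  5.47218649]
True 0.21815011711405943 [-0.80434205 -2.80572127  2.39874888]
81.4
```

View pics/e1.png

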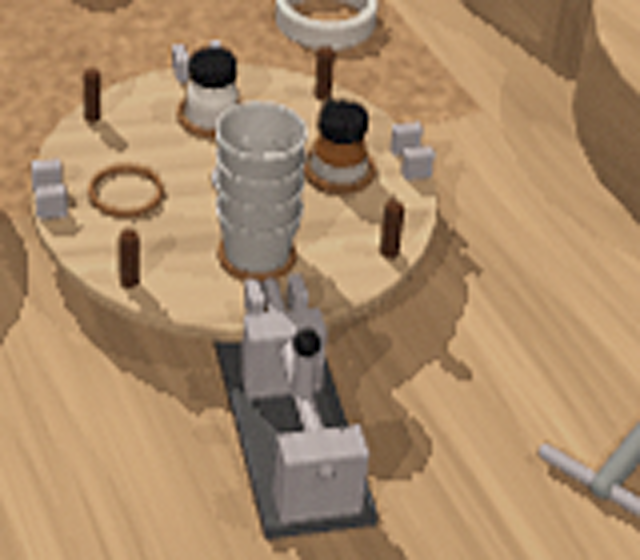

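```bash
python3 - <<'E'
from h import *
k=AX+.254*U; o=R(YAW); r.command_gripper(0)
r.move_pose([*k,.2],o)
print(r.move_straight([*k,.088],vel=.08,stop_force=6))
e=AX+.225*U
s=r.move_straight([*e,.088],vel=.02,stop_force=18); g=r.get_obs(); print(s,(g['tool_pos'][:2]-AX)@U,g['force'])
r.move_straight([*k,.088],vel=.08); r.move_straight([*k,.26],vel=.15)
q=r.get_obs()['joint_positions']; q[0]=60; r.move_j(q); r.dwell(.5)
see("f1",box=(170,310,220,380),s=4);print(r.get_obs()['time_s'])
E
```

```text
False
True 0.23107230851796798 [-0.2268289  -4.22268774  2.51503344]
93.9833
```

View pics/f1.png

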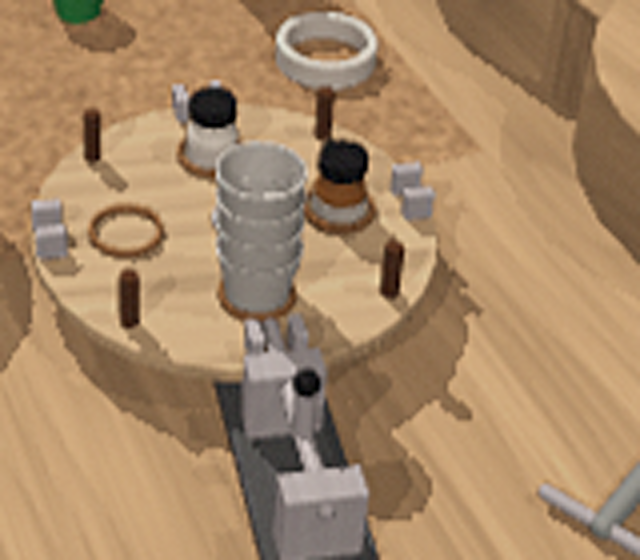

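The knob is at side pixel (296.5,265.5), within 0.2 px of where it started with the bolt home. The stack is upright at the stop and both jars are standing. Handing in.

```bash
python3 -c "
from bench import r
print(r.finish_job())"
```

```text
the job is handed in; nothing more can be done
None
```

I handed the job in after about 94 s of the 210 s allowed: all three loose pots are seated in the base pot, the carousel is turned so the stack stands at the stop facing the bolt, and the bolt is pushed home; the final picture showed both jars standing, and no verdict came back.

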